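# Show a bone all round on the photo turntable, then hold it up level for the underside shot

### The job

The big vertebra on the turntable is being photographed. Take the turntable by its finger knob and turn it once right round, either way, back to its index mark, with the bone staying undisturbed on its rest. Then let go of the knob, lift the bone about 15 cm straight up above its rest and finish holding it there in the gripper, still and level with its underside facing down, for the picture from below; leave everything else as it lies.

Things in the scene. Friction and masses are not known exactly. Their poses are not given: they have to be found in the camera images.
- disc (a joint): Turn angle of the turntable's disc, rad, positive anticlockwise from above; 0 at the start, where the broad white zero mark beside the finger knob meets the index bracket on the foot. One full turn is 6.283 or -6.283; it turns freely past that either way. Drag about 0.06 N m; it stays where it is left. A flat index bracket stands just outside the rim, lower than the disc's top, and does not turn.
- disc_axis (a point): Centre of the top of the turntable's disc, on the upright turning axis, 40 mm above the table; z up, x towards the finger knob. The disc is grey with white ticks round its rim, 240 mm across, 12 mm thick, on a foot 190 mm across. A round black rubber rest 36 mm across, 12 mm high, is fixed at this point; the bone stands on it.
- knob_center (a point): Centre (half-way up) of the turntable's black upright finger knob: 18 mm in diameter, 28 mm tall, its underside 10 mm and its top 38 mm above the disc, on a thin steel spindle 98 mm from the axis. It revolves freely on its spindle, so it can be held while the disc goes round without turning the hand.
- lumbar_center (a point): Centre of the block-like body of the big (lumbar) vertebra, loose on the rubber rest: 34 (x) by 46 (y) by 28 mm (z), this point 14 mm above its underside, 26 mm above the disc and within 4 mm of the axis at the start. z up, -x towards the long spinous process. Grip from above across its flat left and right sides (46 mm apart along y), free from 14 mm behind to 17 mm before this point.
- lumbar: The whole big vertebra, brown dry bone, about 30 to 65 g; origin at the centre of the body's underside, axes as lumbar_center. The spinous process ends 68 mm behind (-x), pointing at least 90 degrees away from the knob at the start; side processes reach 42 mm to +y and -y, 22 to 36 mm behind; articular processes rise 6 mm above the body's top, 27 mm or more behind.
- scale_bar: Black and white photo scale, loose on the disc near its edge opposite the finger knob: 60 x 12 x 5 mm, origin at the centre of its underside, long along its y. It rides round with the disc; leave it.
- thoracic: Smaller vertebra (body 24 x 33 x 20 mm, spinous process to its -x, 55 mm) lying on the table beside the turntable; origin under its body's centre. Leave it.
- brush: Soft brush with wooden handle, 150 mm long along its x, 20 mm wide, 16 mm high, lying on the table beside the turntable; origin near its middle on the underside. Leave it.
- caliper: Steel vernier caliper, 180 mm long along its x, 8 mm high, lying on the table at the right; origin in the middle of its beam's underside. Leave it.
- mandible: Lower jaw, U-shaped, 95 x 110 mm and 68 mm high, standing on the table at the right; origin inside the U at table height, chin towards its -x. Leave it.
- tweezers: Steel tweezers, 130 mm long along their x, 8 mm high, on the table at the left; origin at the middle of the underside. Leave them.
Things that resemble listed ones, but are neither listed nor needed, are in the scene too. Leave any orange or turquoise look-alike of the lumbar alone.

How it is judged:
By the outcome, as a careful person would: the job done as asked, in the order asked, and still so for the second after the job is handed in, while the arm keeps its last pose, push and grip.
It also fails if it takes over 72 s, if anything falls off the work surface, if the arm or the gripper's body presses on something with over 40 N, if the wrist force passes 120 N, or if a joint passes its speed limit or range.

### The arm

A 6-joint arm with a two-finger parallel gripper is mounted at the origin on the work surface. World frame = base frame: x ahead of the robot, y to its left, z up, the work surface at z = 0. Lengths are in m, angles in rad, forces in N, time in s.
With the tool pointing down it reaches from about 0.4 to 0.825 m from the base axis. Payload 7 kg.
Tool frame: the origin (TCP) lies at the very end of the fingers, on their centre line; the grasp point (between the pads) lies 19 mm behind it; z points along the fingers, x is the direction in which the jaws open and shut, and the axes are right-handed (so a half turn about z gives the same grasp; the last joint's range is limited). The gripper opens to 88 mm and grips with 3 to 60 N. Pads are 19 mm wide; open, the fingers measure 130 mm over their backs; the gripper's body (78 mm by 193 mm) begins 47 mm behind the grasp point.
Start: joints at [1.57, 0.359, 0.012, 0, -1.224, -0.288], TCP at [0.192, 0.647, 0.227] pointing down, gripper open.
Joint ranges: [-3.07, 3.07], [-1.43, 2.12], [-1.02, 1.25], [-3.03, 1.67], [-3.05, -0], [-3.03, 3.03]. Speed limits (rad/s): [2.39, 2.39, 3.01, 3.14, 3.14, 3.14].

### API

Orientations are given as [roll, pitch, yaw] about the fixed x, y, z axes, in that order (R = Rz(yaw) Ry(pitch) Rx(roll)).
In Python, from station import telemetry, grab_frame, arm, regions_of, pinpoint gives the robot as it stands. The module is installed in compiled form; this text tells all that it offers.
- The arm moves only by the shell command python3 -m inch 'ROWS' [FORCE]. ROWS is text: rows parted by semicolons, each of 7 numbers parted by spaces: the opening, from 0 (shut) to 1 (fully open), then the shift along the world's x, y, z in cm, then the turn, a rotation vector about the world's x, y, z in degrees. A call has 1 to 12 rows; each row is the pose to reach, as a shift and turn from the pose measured when the call began; what a row does not reach only later rows make up. A row lasts 1/8 s, in which the tool goes at most 62.5 mm and 10.7 degrees, less where a joint would pass 70% of its speed; a pose out of reach is approached as far as the arm can. A call with a gripper value outside its range is refused whole. The fingers move at their own pace and stop on an object; FORCE is the grip in N (left out, the last holds). Time passes only in rows, so rows that repeat a pose let the fingers close. It gives the time, the measured TCP pose, the force and the opening at its end, in the units of the state.
- telemetry.get_state(): the state, without advancing time (a new reading comes with each control period).
- grab_frame(name): name is "scene" or "side" or "wrist"; returns a dict with "pixels" (400x640x3 uint8, red, green, blue), "fx", "fy", "cx", "cy" (pixels), "dist_coeffs" ([k1, k2, p1, p2, k3] as OpenCV has them; the pictures are not rectified), "R" (3x3) and "t" (3): a world point X has camera coordinates R X + t. Camera axes: x right, y down, z forward; pixel columns grow to the right and rows downward; lengths in m; the calibration is good to about 2 mm. A picture is of the moment at which its call begins. There is no depth.
- arm.job_done(): hands the job in, once; it reports no verdict.
Trained networks look in the newest picture that a camera, given by its name, has taken for a name from the list of things; names that differ only in an ending like _2 or _b are one class to them, and where a whole thing is asked for, a point or a joint stands for the part that bears it (a point fixed in the world has none). Each returns a list of dicts, best first, with "p" (0 to 1); they miss things now and then, are a little off and sometimes report something else, mostly with a low value. They report only what shows in the picture. A call takes as long as a camera call. They do not tell look-alikes from the thing itself.
- regions_of(camera, name): "pixels" (400x640 bool, what is visible of it) and "bbox" ([left, top, right, bottom] in pixels, round what is visible of it).
- pinpoint(camera, name): "location" ([column, row] in pixels: a listed point, or the origin of a listed thing).
The state is a dict: "t": time; "q": joint angles; "qd": joint speeds; "joint_efforts": joint torques, N m; "eef_pos": TCP position; "ee_rot": TCP orientation; "force": force on the tool from outside, world axes, zero at the start; "moment": the same for the moment, N m; "width": finger opening in m.
Only numpy, scipy, OpenCV 4.12 (cv2) and the standard library are available. Lean on these libraries where they do the work, as an engineer would, in place of code of your own. Each camera call takes 0.05 s, during which the arm holds its last target. There are 200 camera calls.

## Working session

There is one attempt and no reset: what is moved stays moved. The work goes in short steps, Python scripts to look and compute and a shell command to move; the robot and the scene stay as the last step left them, time stands still between calls to the robot, and variables do not carry over. Pictures are saved under pics/ and viewed, about 8 in all and at most 12, crops included, and the job is handed in when it is done.

```bash
mkdir -p pics; cat > h.py <<'E'
import numpy as np, cv2
from station import telemetry, grab_frame, arm, regions_of, pinpoint
def cam(n,save=None):
    f=grab_frame(n)
    f['K']=np.array([[f['fx'],0,f['cx']],[0,f['fy'],f['cy']],[0,0,1.]]);f['D']=np.array(f['dist_coeffs'],float)
    f['R']=np.array(f['R']);f['t']=np.array(f['t'])
    if save: cv2.imwrite('pics/'+save,np.array(f['pixels'])[:,:,::-1])
    return f
def ray(f,px):
    u=cv2.undistortPoints(np.array([[px]],float),f['K'],f['D'])[0,0]
    d=f['R'].T@np.array([u[0],u[1],1]);return -f['R'].T@f['t'],d/np.linalg.norm(d)
def atz(f,px,z):
    o,d=ray(f,px);return o+d*(z-o[2])/d[2]
def proj(f,X):
    return cv2.projectPoints(np.array(X,float).reshape(-1,3),cv2.Rodrigues(f['R'])[0],f['t'],f['K'],f['D'])[0][:,0]
def tri(rs):
    A=sum(np.eye(3)-np.outer(d,d) for o,d in rs);b=sum((np.eye(3)-np.outer(d,d))@o for o,d in rs);return np.linalg.solve(A,b)
E
python3 - <<'E'
from h import *
np.set_printoptions(precision=4,suppress=True)
s=telemetry.get_state();print(s)
ims=[]
for c in ['scene','side','wrist']:
    f=cam(c,c+'0.png');print(c,-f['R'].T@f['t'])
    for n,z in [('disc_axis',.04),('knob_center',.064),('lumbar_center',.066),('lumbar',.052),('scale_bar',.04)]:
        for r in pinpoint(c,n)[:4]: print(n,np.round(r['location'],1),round(r['p'],2),atz(f,r['location'],z))
E
```

```text
{'t': 0.0, 'q': array([ 1.5701,  0.3594,  0.011 , -0.0004, -1.2241, -0.2881]), 'qd': array([ 0.0007, -0.0012, -0.    ,  0.0004, -0.0002, -0.0006]), 'joint_efforts': array([  0.0014, -58.2714,  29.3049,   6.997 ,   0.007 ,  -0.0002]), 'eef_pos': array([0.1921, 0.6466, 0.2256]), 'ee_rot': array([-3.1415, -0.0017, -1.8597]), 'force': array([-0.055 , -0.439 ,  0.4422]), 'moment': array([ 0.0095, -0.0122,  0.0057]), 'width': 0.08787318974859115}
scene [1.0166 0.3754 0.871 ]
disc_axis [307.3 199.8] 0.69 [ 0.5821 -0.0337  0.04  ]
knob_center [322.7 169.5] 0.58 [ 0.4849 -0.0602  0.064 ]
lumbar_center [254.6 151.9] 0.8 [ 0.5675 -0.2577  0.066 ]
lumbar_center [310.7 196.9] 0.78 [ 0.5824 -0.0204  0.066 ]
lumbar_center [396.  234.5] 0.76 [0.5289 0.2209 0.066 ]
lumbar_center [309.  196.1] 0.48 [ 0.5834 -0.0257  0.066 ]
lumbar [259.9 156.1] 0.78 [ 0.5611 -0.2441  0.052 ]
lumbar [312.3 193.4] 0.77 [ 0.5628 -0.0319  0.052 ]
lumbar [393.1 236.9] 0.73 [0.5313 0.2166 0.052 ]
scale_bar [297.8 229.5] 0.52 [0.6704 0.0117 0.04  ]
side [0.4374 0.975  0.6976]
disc_axis [307.8 209.5] 0.73 [ 0.5831 -0.0565  0.04  ]
knob_center [340.2 203.4] 0.51 [ 0.4835 -0.0614  0.064 ]
lumbar_center [308.6 203.4] 0.66 [ 0.5792 -0.0505  0.066 ]
lumbar_center [329.7 278.3] 0.57 [0.4896 0.2772 0.066 ]
lumbar_center [328.9 181.1] 0.52 [ 0.5288 -0.1983  0.066 ]
lumbar [328.1 278.9] 0.97 [0.4944 0.2642 0.052 ]
lumbar [311.1 208.8] 0.76 [ 0.5709 -0.0425  0.052 ]
lumbar [327.5 186.8] 0.64 [ 0.5324 -0.1839  0.052 ]
scale_bar [277.6 217.3] 0.46 [ 0.668  -0.0058  0.04  ]
wrist [0.2564 0.628  0.385 ]
```

```bash
python3 - <<'E'
import cv2,numpy as np
a=cv2.imread('pics/scene0.png');b=cv2.imread('pics/side0.png')
A=cv2.resize(a[110:290,190:470],(800,514)[:2] and (466,300));
A=cv2.resize(a[90:290,180:460],(420,300));B=cv2.resize(b[130:330,180:460],(420,300))
cv2.imwrite('pics/v1.png',cv2.resize(np.hstack([A]),(800,571)));cv2.imwrite('pics/v2.png',cv2.resize(b[130:330,180:460],(800,571),interpolation=3))
cv2.imwrite('pics/v1.png',cv2.resize(a[90:290,180:460],(800,571),interpolation=3))
E
```

```text
(no output)
```

View pics/v1.png

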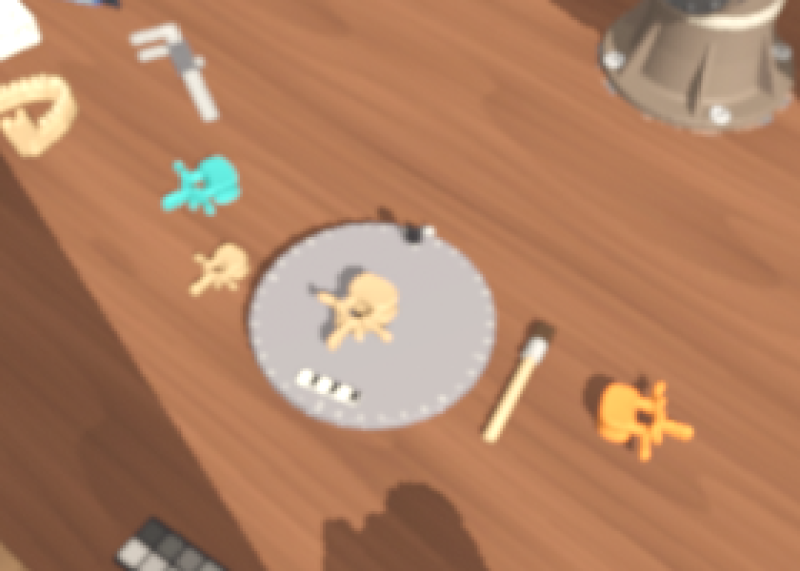

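View pics/v2.png

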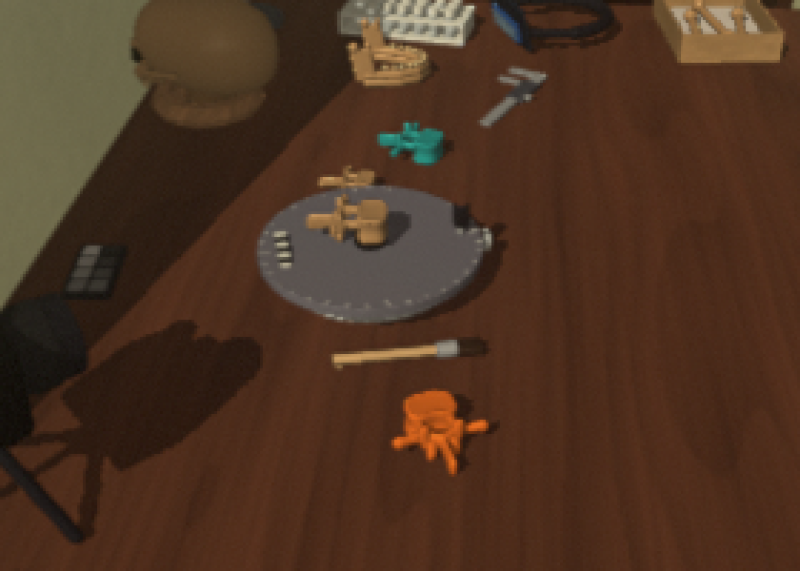

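v1 (scene): the bone on its disc is centred near (310,193) in full pixels, the knob and zero mark near (325,172), and the scale bar near (296,225). The turquoise and orange copies lie to either side. v2 (side) agrees. Next I'll move over the turntable for a close wrist view.

```bash
python3 -m inch '1 6 -12 2 0 0 0;1 12 -24 4 0 0 0;1 18 -36 6 0 0 0;1 24 -48 8 0 0 0;1 30 -60 9 0 0 0;1 32.8 -68.7 9 0 0 0;1 32.8 -68.7 9 0 0 0;1 32.8 -68.7 9 0 0 0;1 32.8 -68.7 9 0 0 0;1 32.8 -68.7 9 0 0 0;1 32.8 -68.7 9 0 0 0;1 32.8 -68.7 9 0 0 0'
python3 -m inch '1 0 -10 0 0 0 0;1 0 -10 0 0 0 0' >/dev/null; python3 - <<'E'
from h import *
np.set_printoptions(precision=4,suppress=True)
s=telemetry.get_state();print(s['t'],s['q'],s['eef_pos'],s['ee_rot'])
c='wrist';f=cam(c,'w1.png');print(-f['R'].T@f['t'],f['R'][2])
for n,z in [('disc_axis',.04),('knob_center',.064),('lumbar_center',.066),('lumbar',.052),('scale_bar',.04)]:
  for r in pinpoint(c,n)[:3]: print(n,np.round(r['location'],1),round(r['p'],2),atz(f,r['location'],z))
E
```

```text
t: 2.4
eef_pos: [0.5138, -0.0268, 0.3156]
ee_rot: [-3.141, 0.001, -1.859]
force: [0.6, 1.3, 0.8]
width: 0.0879
2.65 [ 0.1237  0.0695 -0.1597 -0.0001 -1.3405  1.1568] [ 0.5135 -0.1294  0.3156] [-3.1406  0.0005 -1.8612]
[ 0.5775 -0.1485  0.4741] [-0.2375  0.0724 -0.9687]
disc_axis [243.7 147.3] 0.77 [ 0.5739 -0.028   0.04  ]
disc_axis [583.2  29.7] 0.68 [ 0.5941 -0.5082  0.04  ]
knob_center [284.3 206.6] 0.47 [ 0.4821 -0.0601  0.064 ]
lumbar_center [238.8 150.9] 0.89 [ 0.5716 -0.0274  0.066 ]
lumbar_center [429.5 118.7] 0.77 [ 0.5403 -0.2755  0.066 ]
lumbar_center [279.5 209.2] 0.2 [ 0.481  -0.0531  0.066 ]
lumbar [425.6 119.6] 0.9 [ 0.5394 -0.2746  0.052 ]
lumbar [239.5 149.6] 0.75 [ 0.5728 -0.0247  0.052 ]
scale_bar [202.4  87.7] 0.85 [ 0.6647 -0.0019  0.04  ]
```

View pics/w1.png

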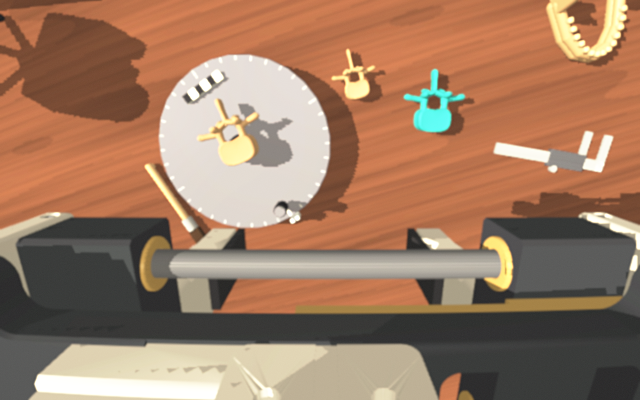

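w1 (wrist): the disc is centred near (245,140) with the knob at (283,209). The bone's body is at (236,150) and its spinous process points up-left to (219,103). Next I'll refine the axis by fitting the disc outline.

```bash
cat > fit.py <<'E'
from h import *
from scipy.optimize import minimize
np.set_printoptions(precision=4,suppress=True)
th=np.linspace(0,2*np.pi,90,endpoint=False);C=np.c_[np.cos(th),np.sin(th)]*.12
def discfit(f,m,c0):
    m=np.array(m).astype(np.uint8);cs=cv2.findContours(m,0,1)[0]
    H=cv2.convexHull(np.vstack([c for c in cs if len(c)>15]))
    M=cv2.fillConvexPoly(np.zeros((400,640),np.uint8),H,1)*1.
    M=cv2.GaussianBlur(M,(0,0),1)
    def cost(c):
        P=np.vstack([np.c_[C+c,np.full(90,z)] for z in (.04,.028)])
        h=cv2.convexHull(proj(f,P).astype(np.float32))
        I=cv2.fillConvexPoly(np.zeros((400,640),np.uint8),np.round(h*16).astype(np.int32),255,cv2.LINE_AA,4)/255.
        return ((cv2.GaussianBlur(I,(0,0),1)-M)**2).sum()
    r=minimize(cost,c0,method='Nelder-Mead',options=dict(initial_simplex=np.array(c0)+[[0,0],[.008,0],[0,.008]]))
    return r.x,r.fun
if __name__=='__main__':
    for c in ['scene','side','wrist']:
        f=cam(c)
        r=regions_of(c,'disc')
        for q in r[:2]: print(c,round(q['p'],2),q['bbox'],discfit(f,q['pixels'],[.577,-.03]))
        for n,z in [('knob_center',.064),('lumbar_center',.066),('lumbar',.052)]:
            for q in pinpoint(c,n)[:3]:print(n,round(q['p'],2),q['location'],atz(f,q['location'],z))
E
python3 fit.py
```

```text
scene 0.83 [268.4, 167.5, 352.9, 241.4] (array([ 0.5768, -0.0268]), np.float64(37.8399634996001))
scene 0.29 [322.5, 168.0, 328.5, 177.6] (array([-1.9385,  0.3452]), np.float64(21.555610242549573))
knob_center 0.46 [324.6, 172.7] [ 0.4905 -0.0483  0.064 ]
lumbar_center 0.73 [310.7, 194.3] [ 0.5758 -0.0262  0.066 ]
lumbar_center 0.61 [254.7, 149.2] [ 0.5597 -0.2656  0.066 ]
lumbar_center 0.6 [394.2, 235.6] [0.5346 0.2193 0.066 ]
lumbar 0.89 [396.0, 239.9] [0.5338 0.227  0.052 ]
lumbar 0.82 [311.0, 196.6] [ 0.5735 -0.0273  0.052 ]
lumbar 0.66 [256.5, 154.9] [ 0.5645 -0.2554  0.052 ]
side 0.7 [268.3, 192.0, 348.2, 239.6] (array([ 0.5749, -0.0332]), np.float64(58.576602757651635))
knob_center 0.4 [338.2, 205.5] [ 0.4888 -0.0488  0.064 ]
lumbar_center 0.87 [310.3, 205.7] [ 0.5725 -0.0377  0.066 ]
lumbar_center 0.72 [326.7, 275.6] [0.4973 0.2686 0.066 ]
lumbar_center 0.59 [328.8, 180.5] [ 0.5295 -0.2025  0.066 ]
lumbar 0.98 [327.7, 277.9] [0.4956 0.2608 0.052 ]
lumbar 0.75 [326.0, 183.6] [ 0.5392 -0.2057  0.052 ]
lumbar 0.61 [308.9, 208.6] [ 0.5777 -0.0431  0.052 ]
wrist 0.8 [162.5, 54.7, 335.3, 225.3] (array([ 0.5756, -0.0287]), np.float64(86.77207380332239))
knob_center 0.49 [283.2, 207.8] [ 0.4811 -0.0553  0.064 ]
lumbar_center 0.88 [431.1, 119.9] [ 0.5389 -0.2743  0.066 ]
lumbar_center 0.85 [239.6, 148.8] [ 0.5739 -0.0263  0.066 ]
lumbar 0.83 [243.9, 149.5] [ 0.5712 -0.0275  0.052 ]
lumbar 0.61 [431.2, 120.0] [ 0.5374 -0.2788  0.052 ]
```

```bash
python3 -m inch '0.5 -3 5 -6 0 0 0;0.5 -6.4 9.4 -12 0 0 0;0.5 -6.4 9.4 -13.5 0 0 0;0.5 -6.4 9.4 -13.5 0 0 0;0.5 -6.4 9.4 -13.5 0 0 0'
python3 - <<'E'
from fit import *
s=telemetry.get_state();print(s['t'],s['q'],s['eef_pos'],s['ee_rot'])
c='wrist';f=cam(c,'w2.png');print(f['fx'])
for q in regions_of(c,'disc')[:1]: print(q['p'],discfit(f,q['pixels'],[.576,-.029]))
for n,z in [('knob_center',.064),('lumbar_center',.066),('lumbar',.052)]:
  for r in pinpoint(c,n)[:3]: print(n,np.round(r['location'],1),round(r['p'],2),atz(f,r['location'],z))
for q in regions_of(c,'knob_center')[:2]:
  m=np.argwhere(q['pixels']);print('knobreg',q['p'],q['bbox'],m.mean(0)[::-1])
print('proj axis,knob',proj(f,[[.576,-.029,.04],[.482,-.057,.064],[.482,-.057,.078]]))
E
```

```text
t: 4.32
eef_pos: [0.4508, -0.0327, 0.1815]
ee_rot: [-3.139, 0.001, -1.859]
force: [0.5, 0.3, 0.7]
width: 0.0458
4.325 [ 0.3665  0.0199 -0.5264  0.0009 -1.0219  0.9161] [ 0.4508 -0.0327  0.1815] [-3.1392  0.0009 -1.8586]
311.05202209418195
0.85 (array([ 0.5763, -0.0287]), np.float64(88.83122004374104))
knob_center [343.3 155.6] 0.51 [ 0.4803 -0.0573  0.064 ]
lumbar_center [108.1 208.7] 0.94 [0.4962 0.1678 0.066 ]
lumbar_center [277.5  58.7] 0.8 [ 0.5729 -0.0271  0.066 ]
lumbar_center [556.1  28.3] 0.72 [ 0.533  -0.2557  0.066 ]
lumbar [114.5 204.7] 0.85 [0.4972 0.1707 0.052 ]
lumbar [545.7  34.2] 0.63 [ 0.5315 -0.2562  0.052 ]
lumbar [278.4  61. ] 0.61 [ 0.5739 -0.026   0.052 ]
knobreg 0.72 [333.2, 149.3, 346.7, 160.6] [335.6471 150.0882]
proj axis,knob [[282.8321  59.9662]
 [342.4664 153.8687]
 [343.3103 155.6645]]
```

View pics/w2.png

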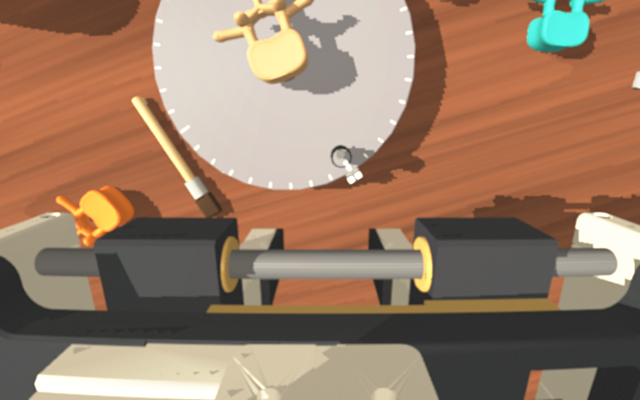

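w2: the knob's top is at (341,156), the zero mark and bracket at (352,177), and the bone's body at (276,57). This matches the axis at (.576,-.029) and the knob at (.482,-.056). Next I'll go down and grip the knob.

```bash
python3 -m inch '0.5 3.1 -2.3 -4 0 0 0;0.5 3.1 -2.3 -8 0 0 0;0.5 3.1 -2.3 -11 0 0 0;0.5 3.1 -2.3 -13.1 0 0 0;0.5 3.1 -2.3 -13.1 0 0 0;0.1 3.1 -2.3 -13.1 0 0 0;0.1 3.1 -2.3 -13.1 0 0 0;0.1 3.1 -2.3 -13.1 0 0 0;0.1 3.1 -2.3 -13.1 0 0 0;0.1 3.1 -2.3 -13.1 0 0 0' 8
python3 - <<'E'
from fit import *
s=telemetry.get_state();print(s['t'],s['q'],s['eef_pos'],s['ee_rot'],s['force'],s['width'])
c='wrist';f=cam(c,'w3.png')
b=cam('side','s3.png');a=cam('scene','c3.png')
A=[cv2.resize(np.array(x['pixels'])[:,:,::-1][y:y+100,u:u+130],(390,300),interpolation=3) for x,u,y in [(b,260,160),(a,255,140)]]
cv2.imwrite('pics/v3.png',np.hstack(A))
E
```

```text
t: 5.88
eef_pos: [0.482, -0.0559, 0.0509]
ee_rot: [-3.138, 0.002, -1.86]
force: [-0.4, 0.6, 5.8]
width: 0.0174
5.875 [ 0.291   0.2429 -0.6255  0.0004 -0.6987  0.9904] [ 0.482  -0.0559  0.0509] [-3.1383  0.0019 -1.8599] [-0.3926  0.5841  5.7923] 0.017413326950797624
```

View pics/v3.png

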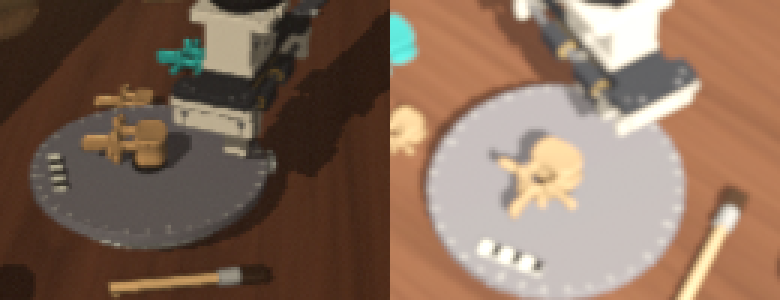

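Grip width is 17 mm, so the knob is held, and the bone and disc look undisturbed. The measured radius about the axis is 98.1 mm at 196.1°. Next I'll plan the arc.

```bash
cat > arc.py <<'E'
import sys
from h import *
ax=np.array([.5763,-.0287]);s=telemetry.get_state();p=s['eef_pos'];d=p[:2]-ax
a=np.degrees(np.arctan2(d[1],d[0]))%360
print('t',s['t'],'R',np.hypot(*d)*1e3,'ang',a,'rel',(a-196.1)%360,'z',p[2],'F',s['force'].round(1),'w',s['width'],'rot',s['ee_rot'].round(3))
base=float(sys.argv[1])
for i in [3,8,15,22,29,36,43,50,57,64,69,72]:
    t=np.radians(196.1+base+i);w=ax+.098*np.r_[np.cos(t),np.sin(t)]
    print('0.1 %.2f %.2f %.2f 0 0 0'%(*((w-p[:2])*100),(.052-p[2])*100),end=';')
print()
E
python3 arc.py 0
```

```text
t 6.025 R 98.14560122666167 ang 196.11807072316202 rel 0.01807072316202607 z 0.05088055859745212 F [-0.9  0.3  7. ] w 0.017586639448752245 rot [-3.138e+00  2.000e-03 -1.860e+00]
0.1 0.17 -0.48 0.11 0 0 0;0.1 0.48 -1.28 0.11 0 0 0;0.1 1.04 -2.34 0.11 0 0 0;0.1 1.72 -3.32 0.11 0 0 0;0.1 2.51 -4.22 0.11 0 0 0;0.1 3.41 -5.01 0.11 0 0 0;0.1 4.40 -5.68 0.11 0 0 0;0.1 5.46 -6.23 0.11 0 0 0;0.1 6.58 -6.65 0.11 0 0 0;0.1 7.74 -6.93 0.11 0 0 0;0.1 8.59 -7.04 0.11 0 0 0;0.1 9.10 -7.07 0.11 0 0 0;
```

```bash
python3 -m inch '0.1 0.17 -0.48 0.1 0 0 0;0.1 0.48 -1.28 0.1 0 0 0;0.1 1.04 -2.34 0.1 0 0 0;0.1 1.72 -3.32 0.1 0 0 0;0.1 2.51 -4.22 0.1 0 0 0;0.1 3.41 -5.01 0.1 0 0 0' 8; python3 arc.py 36
```

```text
t: 6.78
eef_pos: [0.5163, -0.1067, 0.0515]
ee_rot: [-3.139, 0.002, -1.861]
force: [2.2, 4.4, -12.2]
width: 0.0174
t 6.775 R 98.41542930823574 ang 232.4505433294245 rel 36.35054332942451 z 0.05148755298545042 F [  2.2   4.4 -12.2] w 0.017441029313467565 rot [-3.139e+00  2.000e-03 -1.861e+00]
0.1 0.39 -0.23 0.05 0 0 0;0.1 1.11 -0.69 0.05 0 0 0;0.1 2.18 -1.22 0.05 0 0 0;0.1 3.31 -1.62 0.05 0 0 0;0.1 4.48 -1.88 0.05 0 0 0;0.1 5.67 -1.99 0.05 0 0 0;0.1 6.87 -1.96 0.05 0 0 0;0.1 8.05 -1.78 0.05 0 0 0;0.1 9.20 -1.46 0.05 0 0 0;0.1 10.31 -1.00 0.05 0 0 0;0.1 11.06 -0.59 0.05 0 0 0;0.1 11.49 -0.31 0.05 0 0 0;
```

```bash
sed -i 's/(.052-p\[2\])\*100/(.0511-p[2])*100/' arc.py; python3 -m inch '0.1 0.39 -0.23 -0.03 0 0 0;0.1 1.11 -0.69 -0.03 0 0 0;0.1 2.18 -1.22 -0.03 0 0 0;0.1 3.31 -1.62 -0.03 0 0 0;0.1 4.48 -1.88 -0.03 0 0 0;0.1 5.67 -1.99 -0.03 0 0 0;0.1 6.87 -1.96 -0.03 0 0 0;0.1 8.05 -1.78 -0.03 0 0 0;0.1 9.20 -1.46 -0.03 0 0 0;0.1 10.31 -1.00 -0.03 0 0 0;0.1 11.06 -0.59 -0.03 0 0 0;0.1 11.49 -0.31 -0.03 0 0 0' 6; python3 arc.py 108
python3 - <<'E'
from h import *
b=cam('side','s4.png');a=cam('scene','c4.png')
A=[cv2.resize(np.array(x['pixels'])[:,:,::-1][y:y+100,u:u+130],(390,300),interpolation=3) for x,u,y in [(b,260,160),(a,255,140)]]
cv2.imwrite('pics/v4.png',np.hstack(A))
E
```

```text
t: 8.28
eef_pos: [0.632, -0.1094, 0.0514]
ee_rot: [-3.139, 0.002, -1.86]
force: [-0.7, -1.2, 2.9]
width: 0.0176
t 8.275 R 98.04425208787734 ang 304.5989623483237 rel 108.49896234832372 z 0.05135749174596638 F [-0.7 -1.2  2.9] w 0.017572850527807504 rot [-3.139e+00  2.000e-03 -1.860e+00]
0.1 0.34 0.25 -0.03 0 0 0;0.1 1.00 0.80 -0.03 0 0 0;0.1 1.84 1.65 -0.03 0 0 0;0.1 2.57 2.60 -0.03 0 0 0;0.1 3.17 3.64 -0.03 0 0 0;0.1 3.65 4.73 -0.03 0 0 0;0.1 3.99 5.88 -0.03 0 0 0;0.1 4.18 7.06 -0.03 0 0 0;0.1 4.23 8.26 -0.03 0 0 0;0.1 4.13 9.45 -0.03 0 0 0;0.1 3.98 10.29 -0.03 0 0 0;0.1 3.85 10.79 -0.03 0 0 0;
```

View pics/v4.png

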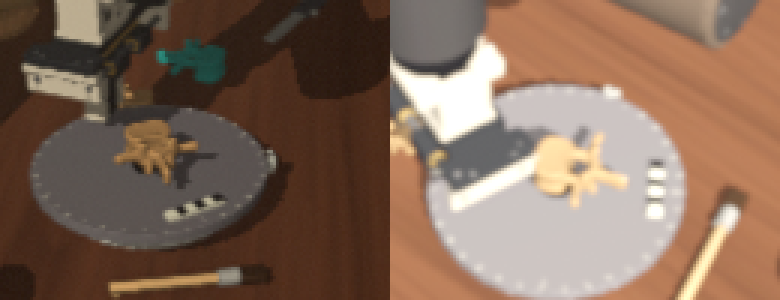

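v4: the disc, bone and scale bar have all turned about 108° together, and the bone is still on its rest. Continuing.

```bash
python3 -m inch '0.1 0.34 0.25 -0.02 0 0 0;0.1 1.00 0.80 -0.02 0 0 0;0.1 1.84 1.65 -0.02 0 0 0;0.1 2.57 2.60 -0.02 0 0 0;0.1 3.17 3.64 -0.02 0 0 0;0.1 3.65 4.73 -0.02 0 0 0;0.1 3.99 5.88 -0.02 0 0 0;0.1 4.18 7.06 -0.02 0 0 0;0.1 4.23 8.26 -0.02 0 0 0;0.1 4.13 9.45 -0.02 0 0 0;0.1 3.98 10.29 -0.02 0 0 0;0.1 3.85 10.79 -0.02 0 0 0' 6; python3 arc.py 180
```

```text
t: 9.88
eef_pos: [0.67, -0.0006, 0.0513]
ee_rot: [-3.139, 0.001, -1.859]
force: [-3.8, -1.6, 6.8]
width: 0.0173
t 9.875 R 97.83264641655079 ang 16.692653602758384 rel 180.5926536027584 z 0.05127772101727747 F [-3.8 -1.6  6.8] w 0.017341988497857112 rot [-3.139e+00  1.000e-03 -1.859e+00]
0.1 -0.11 0.40 -0.02 0 0 0;0.1 -0.43 1.19 -0.02 0 0 0;0.1 -0.98 2.25 -0.02 0 0 0;0.1 -1.66 3.24 -0.02 0 0 0;0.1 -2.45 4.13 -0.02 0 0 0;0.1 -3.35 4.92 -0.02 0 0 0;0.1 -4.34 5.60 -0.02 0 0 0;0.1 -5.40 6.15 -0.02 0 0 0;0.1 -6.52 6.57 -0.02 0 0 0;0.1 -7.69 6.84 -0.02 0 0 0;0.1 -8.53 6.95 -0.02 0 0 0;0.1 -9.05 6.98 -0.02 0 0 0;
```

```bash
python3 -m inch '0.1 -0.11 0.40 0.02 0 0 0;0.1 -0.43 1.19 0.02 0 0 0;0.1 -0.98 2.25 0.02 0 0 0;0.1 -1.66 3.24 0.02 0 0 0;0.1 -2.45 4.13 0.02 0 0 0;0.1 -3.35 4.92 0.02 0 0 0;0.1 -4.34 5.60 0.02 0 0 0;0.1 -5.40 6.15 0.02 0 0 0;0.1 -6.52 6.57 0.02 0 0 0;0.1 -7.69 6.84 0.02 0 0 0;0.1 -8.53 6.95 0.02 0 0 0;0.1 -9.05 6.98 0.02 0 0 0' 6; python3 arc.py 252
```

```text
t: 11.38
eef_pos: [0.5788, 0.0692, 0.0514]
ee_rot: [-3.139, 0.001, -1.859]
force: [-0.3, -5.8, -0.5]
width: 0.0183
t 11.375 R 97.88822039395974 ang 88.52250479333695 rel 252.42250479333694 z 0.051379052096698824 F [-0.3 -5.8 -0.5] w 0.01831817430136719 rot [-3.139e+00  1.000e-03 -1.859e+00]
0.1 -0.44 0.01 -0.03 0 0 0;0.1 -1.29 -0.04 -0.03 0 0 0;0.1 -2.47 -0.24 -0.03 0 0 0;0.1 -3.62 -0.58 -0.03 0 0 0;0.1 -4.72 -1.06 -0.03 0 0 0;0.1 -5.75 -1.67 -0.03 0 0 0;0.1 -6.69 -2.40 -0.03 0 0 0;0.1 -7.55 -3.24 -0.03 0 0 0;0.1 -8.29 -4.18 -0.03 0 0 0;0.1 -8.91 -5.20 -0.03 0 0 0;0.1 -9.28 -5.97 -0.03 0 0 0;0.1 -9.47 -6.45 -0.03 0 0 0;
```

```bash
python3 -m inch '0.1 -0.44 0.01 0 0 0 0;0.1 -1.29 -0.04 0 0 0 0;0.1 -2.47 -0.24 0 0 0 0;0.1 -3.62 -0.58 0 0 0 0;0.1 -4.72 -1.06 0 0 0 0;0.1 -5.75 -1.67 0 0 0 0;0.1 -6.69 -2.40 0 0 0 0;0.1 -7.55 -3.24 0 0 0 0;0.1 -8.29 -4.18 0 0 0 0;0.1 -8.91 -5.20 0 0 0 0;0.1 -9.28 -5.97 0 0 0 0;0.1 -9.47 -6.45 0 0 0 0' 6; python3 arc.py 288
```

```text
t: 12.88
eef_pos: [0.4838, 0.0041, 0.0514]
ee_rot: [-3.14, 0.001, -1.86]
force: [-0.0, 0.8, -0.9]
width: 0.0179
t 12.875 R 98.18444836575368 ang 160.46266399483406 rel 324.36266399483407 z 0.05138471629235853 F [-0.   0.8 -0.9] w 0.01791822891450228 rot [-3.14e+00  1.00e-03 -1.86e+00]
0.1 3.34 4.53 -0.03 0 0 0;0.1 2.68 3.99 -0.03 0 0 0;0.1 1.85 3.13 -0.03 0 0 0;0.1 1.12 2.18 -0.03 0 0 0;0.1 0.51 1.15 -0.03 0 0 0;0.1 0.04 0.05 -0.03 0 0 0;0.1 -0.30 -1.10 -0.03 0 0 0;0.1 -0.49 -2.28 -0.03 0 0 0;0.1 -0.55 -3.47 -0.03 0 0 0;0.1 -0.45 -4.66 -0.03 0 0 0;0.1 -0.29 -5.50 -0.03 0 0 0;0.1 -0.16 -6.00 -0.03 0 0 0;
```

```bash
python3 -m inch '0.1 -0.13 -0.5 0 0 0 0;0.1 -0.30 -1.10 0 0 0 0;0.1 -0.49 -2.28 0 0 0 0;0.1 -0.55 -3.47 0 0 0 0;0.1 -0.45 -4.66 0 0 0 0;0.1 -0.29 -5.50 0 0 0 0;0.1 -0.18 -5.95 0 0 0 0;0.1 -0.18 -5.97 0 0 0 0;0.1 -0.18 -5.97 0 0 0 0;0.1 -0.18 -5.97 0 0 0 0' 6; python3 arc.py 360|head -1
python3 - <<'E'
from h import *
b=cam('side','s5.png');a=cam('scene','c5.png')
A=[cv2.resize(np.array(x['pixels'])[:,:,::-1][y:y+100,u:u+130],(390,300),interpolation=3) for x,u,y in [(b,260,160),(a,255,140)]]
cv2.imwrite('pics/v5.png',np.hstack(A))
E
```

```text
t: 14.12
eef_pos: [0.4817, -0.0555, 0.0513]
ee_rot: [-3.14, 0.001, -1.859]
force: [-3.0, -0.8, 2.3]
width: 0.0178
t 14.125 R 98.30472169242579 ang 195.79809610177574 rel 359.6980961017757 z 0.05133559939998445 F [-3.  -0.8  2.3] w 0.01775038797372207 rot [-3.140e+00  1.000e-03 -1.859e+00]
```

View pics/v5.png

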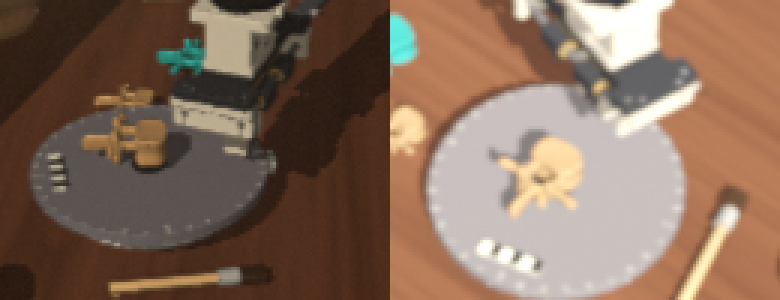

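v5: it looks the same as before the turn (v3). I'm 0.3° short, so I'll nudge it, release, and go up to the earlier viewing pose to compare.

```bash
python3 -m inch '0.1 0.01 -0.05 0 0 0 0;0.1 0.01 -0.05 0 0 0 0;0.1 0.01 -0.05 0 0 0 0' 6;python3 -m inch '0.5 0 0 0 0 0 0;0.5 0 0 0 0 0 0;0.5 0 0 0 0 0 0;0.5 0 0 0 0 0 0;0.5 0 0 3 0 0 0;0.5 0 0 7 0 0 0;0.5 -3.1 2.3 13 0 0 0;0.5 -3.1 2.3 13 0 0 0;0.5 -3.1 2.3 13 0 0 0;0.5 -3.1 2.3 13 0 0 0'
python3 - <<'E'
from fit import *
s=telemetry.get_state();print(s['t'],s['eef_pos'],s['ee_rot'])
c='wrist';f=cam(c,'w6.png')
for q in regions_of(c,'disc')[:1]: print(q['p'],discfit(f,q['pixels'],[.576,-.029]))
for n,z in [('knob_center',.064),('lumbar_center',.066),('lumbar',.052)]:
  for r in pinpoint(c,n)[:3]: print(n,np.round(r['location'],1),round(r['p'],2),atz(f,r['location'],z))
a=cv2.imread('pics/w2.png');b=cv2.imread('pics/w6.png')
cv2.imwrite('pics/v6.png',np.hstack([cv2.resize(x[0:200,200:420],(396,360),interpolation=3) for x in (a,b)]))
E
```

```text
t: 14.6
eef_pos: [0.4819, -0.0558, 0.0513]
ee_rot: [-3.14, 0.001, -1.859]
force: [-2.8, 0.0, 2.6]
width: 0.0174
t: 15.85
eef_pos: [0.4504, -0.0331, 0.1802]
ee_rot: [3.141, 0.0, -1.859]
force: [-0.8, -0.0, 0.8]
width: 0.0439
15.85 [ 0.4504 -0.0331  0.1802] [ 3.1415  0.0001 -1.8595]
0.84 (array([ 0.5768, -0.0289]), np.float64(142.6329452361538))
knob_center [343.  156.8] 0.69 [ 0.4789 -0.0572  0.064 ]
lumbar_center [106.7 208.1] 0.93 [0.4968 0.1672 0.066 ]
lumbar_center [275.3  58.5] 0.76 [ 0.5725 -0.026   0.066 ]
lumbar_center [554.5  27. ] 0.64 [ 0.5333 -0.2538  0.066 ]
lumbar [277.   61.4] 0.87 [ 0.5729 -0.0254  0.052 ]
lumbar [112.7 204.2] 0.75 [0.4977 0.1707 0.052 ]
lumbar [549.4  33.3] 0.67 [ 0.5304 -0.2589  0.052 ]
```

View pics/v6.png

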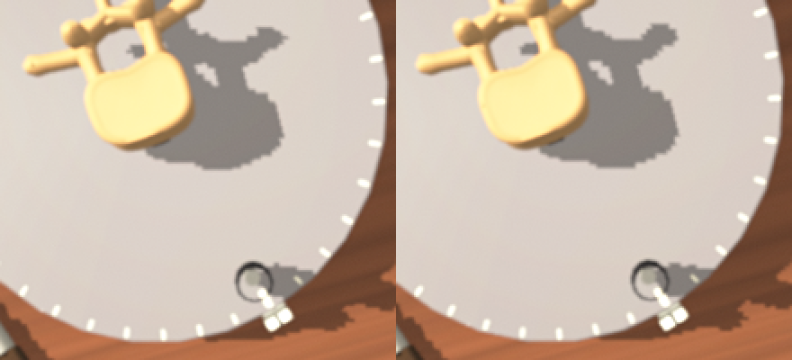

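v6: before (left) and after (right) match. The zero mark meets the bracket and the bone has not moved on its rest. Next is a closer look at the whole bone to get its heading.

```bash
python3 -m inch '1 4 1 4 0 0 0;1 8 2.3 4 0 0 0;1 8 2.3 4 0 0 0;1 8 2.3 4 0 0 0;1 8 2.3 4 0 0 0'
python3 - <<'E'
from fit import *
s=telemetry.get_state();print(s['t'],s['eef_pos'],s['ee_rot'])
c='wrist';f=cam(c,'w7.png')
for n,z in [('disc_axis',.04),('lumbar_center',.066),('lumbar',.052)]:
  for r in pinpoint(c,n)[:3]: print(n,np.round(r['location'],1),round(r['p'],2),atz(f,r['location'],z))
p=proj(f,[[.576,-.029,.066]])[0];print(p)
x0,y0=int(p[0])-100,max(0,int(p[1])-95);print('crop',x0,y0)
cv2.imwrite('pics/v7.png',cv2.resize(cv2.imread('pics/w7.png')[y0:y0+150,x0:x0+200],(800,600),interpolation=3))
E
```

```text
t: 16.73
eef_pos: [0.53, -0.0104, 0.2202]
ee_rot: [3.141, -0.0, -1.86]
force: [-0.5, -1.0, 0.3]
width: 0.0856
16.725 [ 0.53   -0.0104  0.2202] [ 3.141  -0.0005 -1.8599]
disc_axis [329.9 136.8] 0.61 [ 0.5746 -0.0282  0.04  ]
lumbar_center [329.5 141.1] 0.87 [ 0.5722 -0.0267  0.066 ]
lumbar_center [555.9 106.2] 0.81 [ 0.5423 -0.2523  0.066 ]
lumbar_center [172.4 248. ] 0.59 [0.5111 0.1709 0.066 ]
lumbar [328.2 141. ] 0.91 [ 0.5717 -0.0253  0.052 ]
lumbar [550.8 105.9] 0.78 [ 0.5418 -0.257   0.052 ]
lumbar [171.9 245.3] 0.54 [0.5106 0.1791 0.052 ]
[330.6495 136.6684]
crop 230 41
```

View pics/v7.png

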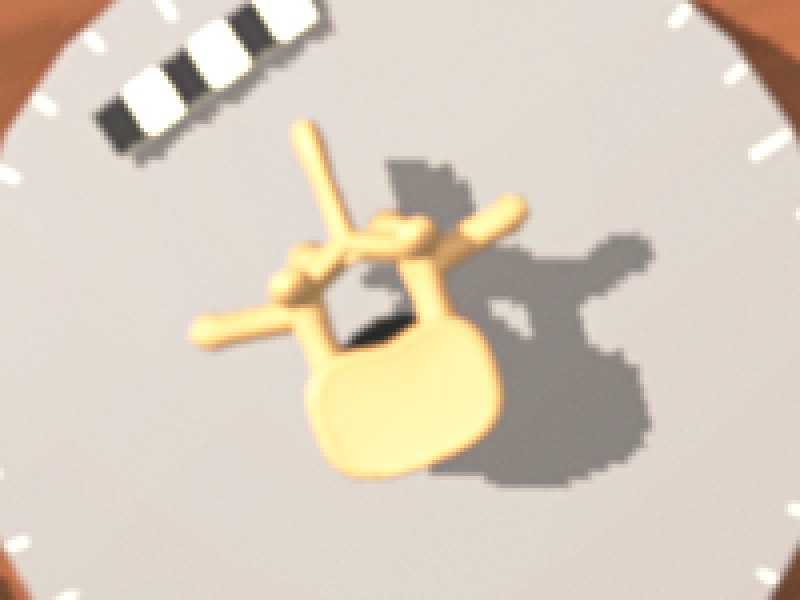

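v7: in crop coordinates the bone's body top is centred near (403,398). The side process tips are at (205,332) and (515,207), and the spinous tip is at (303,127). All points are clear of shadow.

```bash
python3 - <<'E'
from fit import *
f=cam('wrist')
P=lambda u,v,z: atz(f,[230+u/4,41+v/4],z)[:2]
for zt in (.062,.072):
  L,R,S,B=P(205,332,zt),P(515,207,zt),P(303,127,zt),P(403,398,.08)
  print(zt,L,R,S,B)
  y=L-R;print('heading from sides',np.degrees(np.arctan2(-y[0],y[1])),'len',np.linalg.norm(y)) if 0 else None
  d=R-L;print('LR dir deg',np.degrees(np.arctan2(d[1],d[0])),np.linalg.norm(d)); m=B-S;print('spin->body deg',np.degrees(np.arctan2(m[1],m[0])),np.linalg.norm(m)); m=B-(L+R)/2;print('mid->body',np.degrees(np.arctan2(m[1],m[0])),np.linalg.norm(m))
# segmentation at body top: min-area of the body
for c in ['scene','side']:
  g=cam(c)
  for n,z in [('lumbar_center',.066)]:
    for r in pinpoint(c,n)[:3]: print(c,n,np.round(r['location'],1),round(r['p'],2),atz(g,r['location'],z))
E
```

```text
0.062 [0.6023 0.0149] [ 0.609  -0.0669] [ 0.6414 -0.0229] [ 0.5739 -0.0279]
LR dir deg -85.31115687174979 0.0820037543302523
spin->body deg -175.82569357805863 0.06764853690344061
mid->body -176.68258485666064 0.03185805120227155
0.072 [0.6021 0.0135] [ 0.6086 -0.0657] [ 0.6399 -0.0231] [ 0.5739 -0.0279]
LR dir deg -85.31115687174974 0.07941826815579979
spin->body deg -175.90498410497716 0.0661596280275568
mid->body -176.83159024754792 0.031498916492840756
scene lumbar_center [309.8 197. ] 0.93 [ 0.5842 -0.022   0.066 ]
scene lumbar_center [393.  234.8] 0.93 [0.5346 0.2157 0.066 ]
scene lumbar_center [256.1 149.8] 0.65 [ 0.5587 -0.2607  0.066 ]
side lumbar_center [328.6 278.6] 0.81 [0.4921 0.2785 0.066 ]
side lumbar_center [326.9 180.8] 0.56 [ 0.5357 -0.1999  0.066 ]
side lumbar_center [312.7 204.1] 0.5 [ 0.5663 -0.0474  0.066 ]
```

```bash
python3 -m inch '0.85 2 -1 0 0 0 10;0.85 4.5 -1.74 -2 0 0 21;0.85 4.5 -1.74 -6 0 0 21;0.85 4.5 -1.74 -8 0 0 21;0.85 4.5 -1.74 -8 0 0 21;0.85 4.5 -1.74 -8 0 0 21'
python3 - <<'E'
from fit import *
s=telemetry.get_state();print(s['t'],s['eef_pos'],np.degrees(s['ee_rot']),s['q'],s['force'])
c='wrist';f=cam(c,'w8.png')
for n,z in [('lumbar_center',.066)]:
  for r in pinpoint(c,n)[:3]: print(n,np.round(r['location'],1),round(r['p'],2),atz(f,r['location'],z))
E
```

```text
t: 17.92
eef_pos: [0.5763, -0.0275, 0.1416]
ee_rot: [-3.14, -0.0, -1.493]
force: [0.2, -1.0, 1.0]
width: 0.0744
17.925 [ 0.5763 -0.0275  0.1416] [-179.912    -0.0072  -85.5329] [ 0.2916  0.2679 -0.3258  0.0005 -0.9756  1.3569] [ 0.2329 -1.0154  1.0215]
lumbar_center [327.7 209.5] 0.92 [ 0.5743 -0.029   0.066 ]
```

View pics/w8.png

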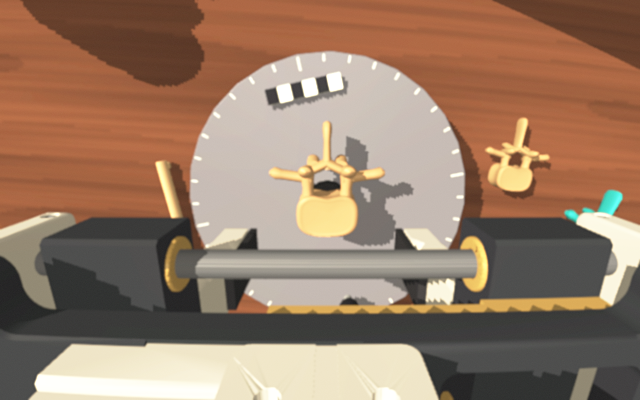

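w8: the bone is square to the jaws, with its body at (327,210) midway between the fingers at 247 and 405. Next I'll descend and close.

```bash
python3 -m inch '0.85 -0.15 0 -4 0 0 0;0.85 -0.15 0 -7 0 0 0;0.85 -0.15 0 -9.2 0 0 0;0.85 -0.15 0 -9.2 0 0 0;0.7 -0.15 0 -9.2 0 0 0;0.6 -0.15 0 -9.2 0 0 0;0.4 -0.15 0 -9.2 0 0 0;0.4 -0.15 0 -9.2 0 0 0;0.4 -0.15 0 -9.2 0 0 0;0.4 -0.15 0 -9.2 0 0 0;0.4 -0.15 0 -9.2 0 0 0' 15
```

```text
t: 19.4
eef_pos: [0.5753, -0.0273, 0.0507]
ee_rot: [-3.138, 0.0, -1.493]
force: [-2.4, -0.1, 6.1]
width: 0.0458
```

```bash
python3 -m inch '0.3 0 0 0 0 0 0;0.3 0 0 0 0 0 0;0.3 0 0 0.5 0 0 0;0.3 0 0 1 0 0 0;0.3 0 0 2 0 0 0;0.3 0 0 3 0 0 0;0.3 0 0 3 0 0 0;0.3 0 0 3 0 0 0' 25
python3 - <<'E'
from h import *
b=cam('side','s9.png');a=cam('scene','c9.png');telemetry.get_state()
A=[cv2.resize(np.array(x['pixels'])[:,:,::-1][y:y+100,u:u+130],(390,300),interpolation=3) for x,u,y in [(b,260,150),(a,255,130)]]
cv2.imwrite('pics/v9.png',np.hstack(A))
E
```

```text
t: 20.4
eef_pos: [0.5752, -0.0273, 0.0807]
ee_rot: [-3.138, 0.0, -1.493]
force: [-0.1, -1.5, -0.8]
width: 0.0456
```

View pics/v9.png

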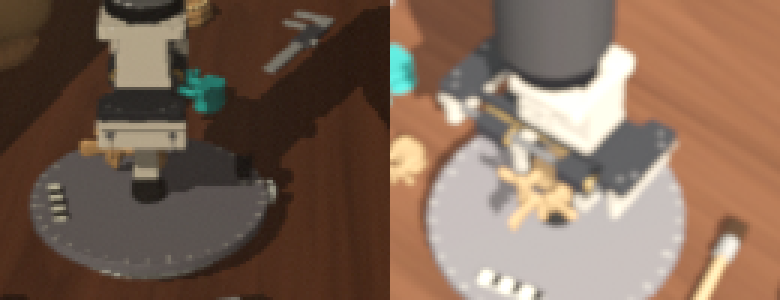

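v9: the bone is in the jaws and clear of its rest. Next I'll raise it the remaining 12 cm.

```bash
python3 -m inch '0.3 0 0 1 0 0 0;0.3 0 0 3 0 0 0;0.3 0 0 5 0 0 0;0.3 0 0 7 0 0 0;0.3 0 0 9 0 0 0;0.3 0 0 11 0 0 0;0.3 0 0 12 0 0 0;0.3 0 0 12 0 0 0;0.3 0 0 12 0 0 0;0.3 0 0 12 0 0 0;0.3 0 0 12 0 0 0;0.3 0 0 12 0 0 0'
python3 - <<'E'
from h import *
b=cam('side');w=cam('wrist');a=cam('scene')
for c in('scene','side'): print(c,[(np.round(r['location'],1),round(r['p'],2)) for r in pinpoint(c,'lumbar_center')[:3]], [proj(x,[[.574,-.028,.216]]) for x in [a if c=='scene' else b]])
A=[cv2.resize(np.array(x['pixels'])[:,:,::-1][y:y+dy,u:u+dx],(390,300),interpolation=3) for x,u,y,dx,dy in [(b,250,120,156,120),(w,215,90,220,170)]]
cv2.imwrite('pics/v10.png',np.hstack(A))
s=telemetry.get_state();print(s['t'],s['eef_pos'],s['ee_rot'],s['force'],s['width'],abs(s['qd']).max())
E
```

```text
t: 22.0
eef_pos: [0.575, -0.0274, 0.2001]
ee_rot: [-3.139, 0.0, -1.493]
force: [-0.7, -0.5, -1.2]
width: 0.0457
scene [(array([257.4, 151.6]), 0.64), (array([396.8, 235.7]), 0.56), (array([310.7, 158.6]), 0.55)] [array([[309.94529815, 156.55752092]])]
side [(array([330.5, 277.6]), 0.91), (array([327.4, 181.3]), 0.76), (array([308. , 162.7]), 0.45)] [array([[308.1102022 , 161.94074102]])]
22.25 [ 0.57502085 -0.02732666  0.20036998] [-3.13884575e+00  2.00799565e-04 -1.49274881e+00] [ 0.04373007  1.54440893 -0.41249453] 0.045391848597291465 0.0019922008001857336
```

View pics/v10.png

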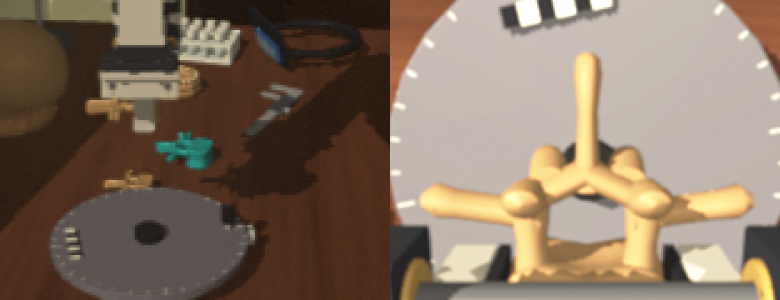

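v10: the bone is held about 15 cm above the empty rest. It is level and symmetric, and the mark is still at the bracket.

```bash
python3 -c "
from station import arm;print(arm.job_done())"
```

```text
the job is handed in; nothing more can be done
None
```

I turned the turntable once anticlockwise by its knob, back to its index mark, and let go. I then lifted the big vertebra 15 cm straight up and handed in at about 22 s, holding it there.

- **Turn:** The wrist pictures before and after show the zero mark meeting the bracket, with no visible shift of the bone on its rest. The arm read 0.3° short, so I nudged the disc about 0.4 mm before letting go.
- **Hold:** The gripper reads 45.4 mm across the 46 mm body with a 25 N grip, tilted about 0.2°, and the joints are nearly still. The tool rose from 0.051 m to 0.200 m. The networks find the bone within about 2 pixels of where it should be in both fixed cameras. The last pictures show it level and symmetric above the empty rest.
- **Other things:** Nothing else was touched, and the scale bar rode round with the disc.
- **What disagreed:** While the knob was held the vertical wrist force reached 12 N, probably because the grip on the knob resisted small height changes. The networks' positions for the bone on its rest differed between cameras by up to about 3 cm, so I used the wrist camera and the disc-outline fit instead.

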